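# Hang the parts basket from the tester drawer on the double hook

### The arm

A 6-joint arm with a two-finger parallel gripper is mounted at the origin on the work surface. World frame = base frame: x ahead of the robot, y to its left, z up, the work surface at z = 0. Lengths are in m, angles in rad, forces in N, time in s.
With the tool pointing down it reaches from about 0.35 to 0.975 m from the base axis. Payload 4.9 kg.
Tool frame: the origin (TCP) lies on the centre line of the jaws, within the pads' length; the fingertips stand manip.tcp_to_tips ahead of it and the grasp point (between the pads) is the TCP (manip.tcp_to_tips is the distance from the TCP to the fingertips, in m); y points along the fingers, z is the direction in which the jaws open and shut, and the axes are right-handed (so a half turn about y gives the same grasp; the last joint's range is limited). The gripper opens to 85 mm and grips with 20 to 120 N. Pads are 22 mm wide; open, the fingers measure 114 mm over their backs; the gripper's body (76 mm by 85 mm) begins 54 mm behind the grasp point. The pads swing forward as they close: fully open they stand 13 mm farther back than shut.
Start: joints at [-1.449, 0.053, 1.613, -0, 1.476, -0.119], TCP at [0.149, -0.607, 0.25] pointing down, gripper open.
Joint ranges: [-3.01, 3.01], [-1.01, 2.22], [0.06, 2.58], [-1.02, 4.17], [0.09, 2.62], [-3.14, 3.14]. Speed limits (rad/s): [2.57, 2.57, 3.14, 3.14, 3.14, 3.14].

### API

Orientations are given as a unit quaternion [w, x, y, z].
In Python, from plant import manip gives the robot as it stands.
- The arm moves only by the tool apply_moves, never from a script. Its argument "moves" is a list of rows, each a list of 7 numbers: the gripper's target within -1 to 1 (shut at 1, half-way at 0, fully open at -1), then the shift along the tool's x, y, z in mm, then the turn, a rotation vector about the tool's x, y, z in degrees. A call has 1 to 20 rows; each row shifts and turns the commanded pose from where the row before left it, along the tool's axes as they then stand; what a row does not reach is not made up. A row lasts 1/10 s, in which the tool goes at most 50 mm and 8.59 degrees, less where a joint would pass 70% of its speed; a pose out of reach is approached as far as the arm can. A call with a gripper value outside its range is refused whole. The fingers move at their own pace and stop on an object; the grip force is fixed at half the most. Time passes only in rows, so rows that do not move let the fingers close. It gives the time, the measured TCP pose, the force and the opening at its end, in the units of the state.
- manip.state(): the state, without advancing time (a new reading comes with each control period).
- manip.grab_frame(name): name is "side" or "top" or "wrist"; returns the picture (400x640x3 uint8, blue, green, red); there is no depth.
- manip.calibration(name): a dict with "mtx" (3x3 intrinsics, pixels), "T" (4x4, takes a point from camera to world coordinates); the wrist camera has in their place "T_tool_cam" (4x4, takes a point from camera to tool coordinates, whose origin is the TCP and whose axes are the tool frame's). Camera axes: x right, y down, z forward; pixel columns grow to the right and rows downward; lengths in m; the calibration is good to about 2 mm. A picture is of the moment at which its call begins: read the wrist's pose just before it. calibration takes no time and is no camera call.
- manip.job_done(): hands the job in, once; it reports no verdict.
The state is a dict: "time": time; "joint_pos": joint angles; "joint_vel": joint speeds; "joint_efforts": joint torques, N m; "tool_pos": TCP position; "tool_rot": TCP orientation; "contact_force": force on the tool from outside, world axes, zero at the start; "ft_torque": the same for the moment, N m; "gripper_width": opening from 0.0 (shut) to 1.0 (fully open).
Only numpy, scipy, OpenCV 4.12 (cv2) and the standard library are available. Lean on these libraries where they do the work, as an engineer would, in place of code of your own. Each camera call takes 0.05 s, during which the arm holds its last target. There are 200 camera calls.

### The job

Pull open the drawer under the bench tester, take out the small steel basket with the arched carrying handle, and hang it by that handle on the double hook of the stand, across both prongs, so that it hangs freely and level. Leave the handle-less tray in the drawer, and do not disturb the loose things standing and lying on the bench; the drawer may stay open.

Things in the scene. Friction and masses are not known exactly. Their poses are not given: they have to be found in the camera images.
- tester: White fixed bench tester: base 240 (x) x 320 (y) x 134 mm high with one drawer; on it a housing from 134 to 239 mm height that overhangs the drawer front by 22 mm, so a vertical gripper's body would strike it: tilt the tool. Origin: on the bench at mid-width, below the shut drawer's front face; x points into the tester; housing's front at x = -22 mm, tester's back at x = 240 mm. Some yaw.
- drawer (a joint): Drawer slide in m: 0 shut, grows as it is pulled out along the tester's -x axis; stop at 0.19; friction of a few N. Inside black: floor 190 x 278 mm, 21 mm above the bench, walls to 76 mm; its white front plate is 15 mm thick, from 13 to 125 mm above the bench.
- drawer_handle (a point): Middle of the drawer handle's grip: a black bow handle, upright round bar 13 mm thick and 54 mm tall, standing 44 mm out from the drawer front at mid-width, joined to it by level bars at its top and bottom. The point is 91 mm above the bench. Axes as the tester's (z up, x into the tester).
- basket: Loose open steel basket, 60 (x) x 110 (y) x 30 mm high, about 0.18 kg, with a rigid arched handle of 8 mm round bar over its middle, in its y-z plane. Origin: centre of its underside. It lies in the left or right half of the drawer's front part, long side across the drawer, with some yaw.
- basket_bail (a point): Middle of the arched handle's straight top bar, 86 mm above the basket's underside; the straight part runs 42 mm to either side along the basket's y axis, 8 mm thick; room beneath it 52 mm down to the basket's rim, open at both sides.
- tray: Loose steel tray without handle, 70 x 110 x 30 mm, in the other half of the drawer. Origin: centre of its underside. Stays in the drawer.
- stand: Fixed stand, left or right of the tester, some yaw. Base plate 110 x 110 x 12 mm; 16 mm post, 185 mm tall, at the origin (on the bench), cross bar at its top; two parallel 8 mm dark steel prongs at y = -26 and +26 mm reach to the stand's -x, with a shallow dip at x = -70 mm (bar axis 165 mm high) and upturned ends at x = -96 mm, 189 mm high.
- hook_seat (a point): Midway between the two prongs above their dip: where the middle of the basket's handle bar lies when it hangs right (173 mm above the bench, 70 mm to -x from the post's axis). Axes as the stand's: y runs from prong to prong, so the handle bar must lie along y.
- magazines: Fixed rack of six black magazines, 110 x 150 x 97 mm, on the side of the tester where the stand is not. Origin: centre of its underside.
- can: Loose aerosol can, 54 mm across, 170 mm tall; origin at its underside. Leave alone.
- reel: Loose black component reel lying flat, 90 mm across, 14 mm high; origin at its underside. Leave alone.
- screwdriver: Loose screwdriver lying on the bench. Leave alone.
- wrench: Loose wrench lying on the bench. Leave alone.
- jar: Loose small jar, 48 mm across, 60 mm tall; origin at its underside. Leave alone.
- carton: Loose cardboard carton 80 x 60 x 50 mm; origin at its underside. Leave alone.

How it is judged:
By the outcome, as a careful person would: the job done as asked, in the order asked, and still so for the second after the job is handed in, with the robot touching nothing.
It also fails if it takes over 64 s, if anything falls off the work surface, if the arm or the gripper's body presses on something with over 40 N, if the wrist force passes 120 N, or if a joint passes its speed limit or range.

## Working session

There is one attempt and no reset: what is moved stays moved. The work goes in short steps, Python scripts to look and compute and a tool call to move; the robot and the scene stay as the last step left them, time stands still between calls to the robot, and variables do not carry over. Pictures are saved under pics/ and viewed, about 8 in all and at most 12, crops included, and the job is handed in when it is done.

Besides the shell and the picture viewer there is one more tool, called after ">>>" as name([rows], argument=value, ...), one row to a line, values as JSON. apply_moves: Moves the arm, as the interface text tells. Its arguments: {"type":"object","properties":{"moves":{"type":"array","items":{"type":"array","items":{"type":"number"}}}},"required":["moves"]}

```bash
ls; mkdir -p pics
python3 - <<'E'
from plant import manip
import cv2,numpy as np
np.set_printoptions(precision=4,suppress=True)
print(manip.state(),manip.tcp_to_tips)
for n in ("side","top","wrist"):
    cv2.imwrite(f"pics/a_{n}.png",manip.grab_frame(n)); print(n,manip.calibration(n))
E
```

```text
pics
{'time': 0.0, 'joint_pos': array([-1.449 ,  0.0534,  1.6143, -0.    ,  1.476 , -0.119 ]), 'joint_vel': array([ 0.0008, -0.0011, -0.0002, -0.0002,  0.0013, -0.0024]), 'joint_efforts': array([  0.0002, -39.3679, -37.0178,  -0.0001,   0.0072,   0.    ]), 'tool_pos': array([ 0.149 , -0.6064,  0.2491]), 'tool_rot': array([ 0.0849, -0.0849,  0.7027, -0.7013]), 'contact_force': array([-0.6145,  1.0708,  0.6234]), 'ft_torque': array([-0.0012, -0.0009,  0.0343]), 'gripper_width': 1.0005457262405544} 0.019
side {'mtx': array([[413.8602,   0.    , 322.1626],
       [  0.    , 413.8602, 199.9379],
       [  0.    ,   0.    ,   1.    ]]), 'T': array([[-0.9464, -0.3079,  0.0972,  0.4428],
       [-0.3229,  0.8973, -0.3011,  0.3728],
       [ 0.0055, -0.3164, -0.9486,  1.2746],
       [ 0.    ,  0.    ,  0.    ,  1.    ]])}
top {'mtx': array([[476.1525,   0.    , 313.7039],
       [  0.    , 476.1525, 199.0965],
       [  0.    ,   0.    ,   1.    ]]), 'T': array([[-0.003 , -0.9981,  0.0616,  0.4519],
       [-1.    ,  0.0031,  0.0007, -0.0075],
       [-0.0009, -0.0616, -0.9981,  1.7483],
       [ 0.    ,  0.    ,  0.    ,  1.    ]])}
wrist {'mtx': array([[300.7676,   0.    , 320.4531],
       [  0.    , 300.7676, 198.0766],
       [  0.    ,   0.    ,   1.    ]]), 'T_tool_cam': array([[ 0.0002,  0.9631,  0.2693, -0.0671],
       [ 0.0001, -0.2693,  0.9631, -0.1241],
       [ 1.    , -0.0001, -0.0002, -0.0004],
       [ 0.    ,  0.    ,  0.    ,  1.    ]])}
```

View pics/a_top.png

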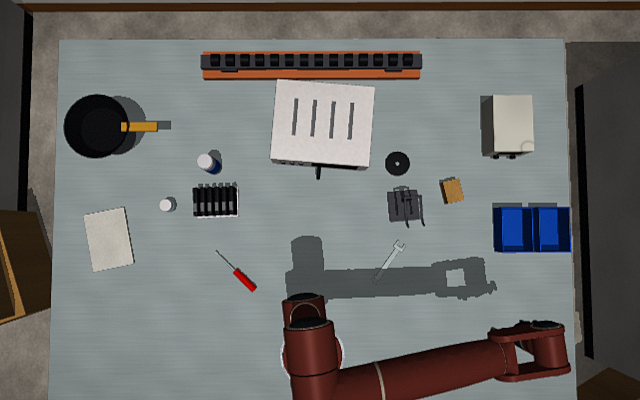

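View pics/a_side.png

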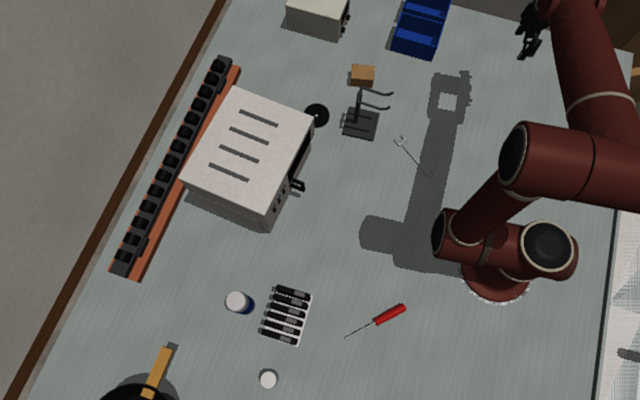

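```bash
cat > h.py <<'E'
import cv2,numpy as np
from plant import manip
from scipy.spatial.transform import Rotation as R
np.set_printoptions(precision=4,suppress=True)
def ray(cal,uv,T=None):
    T=cal["T"] if T is None else T
    d=np.linalg.inv(cal["mtx"])@[uv[0],uv[1],1.]
    return T[:3,3],T[:3,:3]@d
def onz(cal,uv,z,T=None):
    o,d=ray(cal,uv,T); return o+d*(z-o[2])/d[2]
def proj(cal,p,T=None):
    T=cal["T"] if T is None else T
    c=T[:3,:3].T@(np.asarray(p)-T[:3,3]); q=cal["mtx"]@c; return q[:2]/q[2]
def tri(r1,r2):
    (o1,d1),(o2,d2)=r1,r2; A=np.c_[d1,-d2]; s=np.linalg.lstsq(A,o2-o1,rcond=None)[0]
    a,b=o1+d1*s[0],o2+d2*s[1]; return (a+b)/2,np.linalg.norm(a-b)
def tool():
    s=manip.state(); q=s["tool_rot"]; T=np.eye(4); T[:3,:3]=R.from_quat(np.r_[q[1:],q[0]]).as_matrix(); T[:3,3]=s["tool_pos"]; return T
def wT(): return tool()@manip.calibration("wrist")["T_tool_cam"]
E
python3 - <<'E'
from h import *
t=cv2.imread("pics/a_top.png"); s=cv2.imread("pics/a_side.png"); c=manip.calibration("top"); cs=manip.calibration("side")
print(tool())
for im,cal,roi in((t,c,(260,70,130,110)),(s,cs,(170,80,150,160))):
    x,y,w,h=roi; hsv=cv2.cvtColor(im[y:y+h,x:x+w],cv2.COLOR_BGR2HSV)
    m=((hsv[...,2]>195)&(hsv[...,1]<25)).astype(np.uint8)*255
    m=cv2.morphologyEx(m,cv2.MORPH_OPEN,np.ones((3,3)))
    k=max(cv2.findContours(m,0,1)[0],key=cv2.contourArea)
    r=cv2.minAreaRect(k); b=cv2.approxPolyDP(cv2.convexHull(k),4,True)[:,0]+[x,y]
    print(b.tolist(),cv2.contourArea(k)); print(np.array([onz(cal,p,.239) for p in b]))
a=cv2.resize(t[70:240,260:440],None,fx=2.2,fy=2.2,interpolation=2)
b=cv2.resize(s[60:200,260:420],None,fx=2.5,fy=2.5,interpolation=2)
o=np.zeros((400,800,3),np.uint8);o[:a.shape[0],:a.shape[1]]=a;o[:b.shape[0],400:400+b.shape[1]]=b
cv2.imwrite("pics/b.png",o)
E
```

```text
[[-0.9711 -0.0002  0.2385  0.149 ]
 [-0.2385  0.0016 -0.9711 -0.6065]
 [-0.0002 -1.     -0.0016  0.2494]
 [ 0.      0.      0.      1.    ]]
[[277, 80], [373, 87], [368, 165], [271, 157]] 7420.5
[[ 0.9303  0.1108  0.239 ]
 [ 0.9064 -0.1986  0.239 ]
 [ 0.6535 -0.1799  0.239 ]
 [ 0.6802  0.1295  0.239 ]]Traceback (most recent call last):
  File "<stdin>", line 8, in <module>
ValueError: max() iterable argument is empty
```

Run:
```python
from h import *
t=cv2.imread("pics/a_top.png"); s=cv2.imread("pics/a_side.png"); c=manip.calibration("top"); cs=manip.calibration("side")
print(proj(c,[.640,-.022,.118]),proj(cs,[.640,-.022,.118]))
a=cv2.resize(t[120:240,300:440],None,fx=2.8,fy=2.8,interpolation=2)
b=cv2.resize(s[60:200,260:420],None,fx=2.5,fy=2.5,interpolation=2)
o=np.zeros((400,800,3),np.uint8);o[:a.shape[0],:a.shape[1]]=a;o[:b.shape[0],400:400+b.shape[1]]=b
cv2.imwrite("pics/b.png",o)
```

```text
[318.1785 173.7156] [300.1893 183.4844]
```

View pics/b.png

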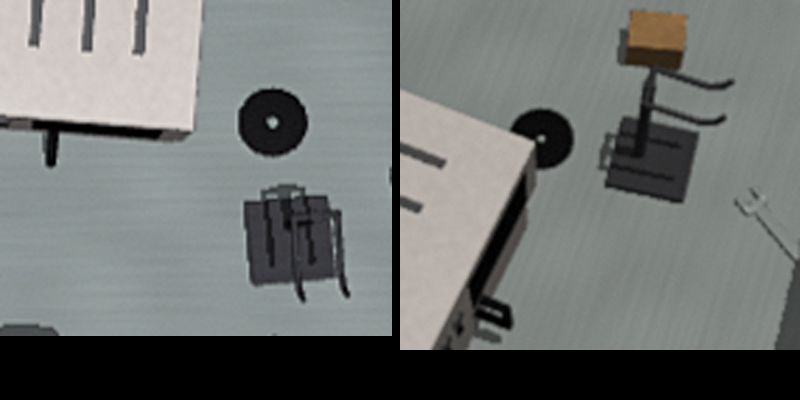

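Run:
```python
from h import *
c=manip.calibration("top"); cs=manip.calibration("side")
f=lambda p:(300+p[0]/2.8,120+p[1]/2.8); g=lambda p:(260+(p[0]-400)/2.5,60+p[1]/2.5)
L=tri(ray(c,f((303,299))),ray(cs,g((723,121)))); Rr=tri(ray(c,f((347,295))),ray(cs,g((732,84))))
print(L,Rr); L=onz(c,f((303,299)),.189);Rr=onz(c,f((347,295)),.189);print(L,Rr)
B=np.array([onz(c,f(p),.012) for p in((245,201),(327,197),(338,277),(253,285))]); print(B,B.mean(0))
for p in (B[3]-B[0],B[2]-B[1]): print(np.degrees(np.arctan2(-p[1],-p[0])))
y=L-Rr; print(np.linalg.norm(y),np.degrees(np.arctan2(-y[0],y[1])))
q=[onz(c,f(p),.185) for p in((294,213),(338,211))];y=q[0]-q[1];print(q,np.linalg.norm(y),np.degrees(np.arctan2(-y[0],y[1])))
```

```text
(array([ 0.4572, -0.3175,  0.1767]), np.float64(0.0012100089753924665)) (array([ 0.4613, -0.3686,  0.1799]), np.float64(0.00035025519738041594))
[ 0.4565 -0.315   0.189 ] [ 0.461  -0.3665  0.189 ]
[[ 0.585  -0.2762  0.012 ]
 [ 0.5899 -0.3833  0.012 ]
 [ 0.4855 -0.3959  0.012 ]
 [ 0.4754 -0.2852  0.012 ]] [ 0.534  -0.3351  0.012 ]
4.708795655090307
6.8800274138274276
0.05163220142410066 5.0080196706955835
[array([ 0.5574, -0.3068,  0.185 ]), array([ 0.5596, -0.3585,  0.185 ])] 0.051778246276123756 2.4312580695419705
```

```bash
cat >> h.py <<'E'
def axes(x,y):
    x=np.array(x,float)/np.linalg.norm(x); y=np.array(y,float); y-=x*(x@y); y/=np.linalg.norm(y); return np.c_[x,y,np.cross(x,y)]
def to(p,Rm=None):
    T=tool(); Rm=T[:3,:3] if Rm is None else Rm
    print("at",T[:3,3],"shift tool mm",(T[:3,:3].T@(np.array(p)-T[:3,3]))*1e3,"turn deg",np.degrees(R.from_matrix(T[:3,:3].T@Rm).as_rotvec()))
YT=np.radians(-4.6); XT=np.array([np.cos(YT),np.sin(YT),0]); YTv=np.array([-np.sin(YT),np.cos(YT),0]); OT=np.array([.684,-.0256,0])
def tw(x,y,z): return OT+XT*x+YTv*y+[0,0,z]
def Rt(a): # tilt a deg forward from down, along tester x
    a=np.radians(a); d=np.sin(a)*XT-[0,0,np.cos(a)]; return axes(-np.cos(a)*XT-[0,0,np.sin(a)],d)
E
python3 - <<'E'
from h import *
to(tw(-.15,0,.25),Rt(0)); print(Rt(45))
E
```

```text
at [ 0.149  -0.6065  0.2494] shift tool mm [-515.7767    0.2192 -483.9071] turn deg [ 0.0918 18.3965  0.004 ]
[[-0.7048  0.7048 -0.0802]
 [ 0.0567 -0.0567 -0.9968]
 [-0.7071 -0.7071  0.    ]]
```

>>> apply_moves([
  [-1,-26,0,-24,0,0,0],
  [-1,-26,0,-24,0,0,0],
  [-1,-26,0,-24,0,0,0],
  [-1,-26,0,-24,0,0,0],
  [-1,-26,0,-24,0,0,0],
  [-1,-26,0,-24,0,0,0],
  [-1,-26,0,-24,0,0,0],
  [-1,-26,0,-24,0,0,0],
  [-1,-26,0,-24,0,0,0],
  [-1,-26,0,-24,0,0,0],
  [-1,-26,0,-24,0,0,0],
  [-1,-26,0,-24,0,0,0],
  [-1,-26,0,-24,0,0,0],
  [-1,-26,0,-24,0,0,0],
  [-1,-26,0,-24,0,0,0],
  [-1,-26,0,-24,0,0,0],
  [-1,-26,0,-24,0,0,0],
  [-1,-26,0,-24,0,0,0],
  [-1,-26,0,-24,0,0,0],
  [-1,-22,0,-28,0,0,0],
])

```text
time: 2.15
tool_pos: [0.5354, -0.0126, 0.25]
tool_rot: [-0.085, 0.085, -0.702, 0.702]
contact_force: [-0.3, -0.4, -0.1]
gripper_width: 0.999
```

>>> apply_moves([
  [-1,0,0,0,0,6.1,0],
  [-1,0,0,0,0,6.1,0],
  [-1,0,0,0,0,6.2,0],
  [-1,0,0,0,0,0,7.5],
  [-1,0,0,0,0,0,7.5],
  [-1,0,0,0,0,0,7.5],
  [-1,0,0,0,0,0,7.5],
  [-1,0,0,0,0,0,7.5],
  [-1,0,0,0,0,0,7.5],
  [-1,0,0,0,0,0,0],
  [-1,0,0,0,0,0,0],
])

```text
time: 3.25
tool_pos: [0.5344, -0.0139, 0.25]
tool_rot: [-0.243, -0.296, -0.642, 0.664]
contact_force: [0.9, -0.7, 0.5]
gripper_width: 1.002
```

Run:
```python
from h import *
print(manip.state()["time"],manip.state()["joint_pos"])
to(tw(-.044,0,.091),Rt(45))
w=wT();cv2.imwrite("pics/c.png",manip.grab_frame("wrist")); c=manip.calibration("wrist")
for z in (.118,.064): print(proj(c,tw(-.044,0,z),w))
np.save("w_c.npy",w)
```

```text
3.25 [-0.2103 -0.6475  2.2972  0.1393  0.7178  1.3733]
at [ 0.5344 -0.0139  0.25  ] shift tool mm [ 36.9758 187.5198  -0.3202] turn deg [-0.0076 -0.0087  0.1309]
[320.1503 201.5271]
[320.2078 223.5654]
```

View pics/c.png

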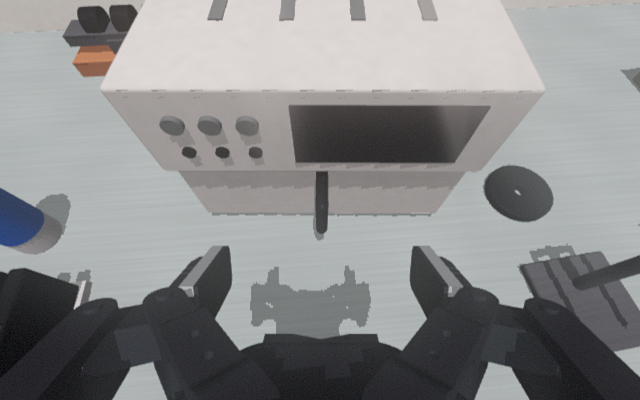

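>>> apply_moves([
  [-1,20,0,0,0,0,0],
  [-1,17,0,0,0,0,0],
  [-1,0,30,0,0,0,0],
  [-1,0,30,0,0,0,0],
  [-1,0,30,0,0,0,0],
  [-1,0,30,0,0,0,0],
  [-1,0,30,0,0,0,0],
  [-1,0,20,0,0,0,0],
  [-1,0,15,0,0,0,0],
  [-1,0,0,0,0,0,0],
  [0.2,0,0,0,0,0,0],
])

```text
time: 4.4
tool_pos: [0.6404, -0.0224, 0.0941]
tool_rot: [-0.244, -0.297, -0.642, 0.664]
contact_force: [-0.5, 0.3, -0.2]
gripper_width: 0.858
```

>>> apply_moves([
  [1,0,0,0,0,0,0],
  [1,0,0,0,0,0,0],
  [1,0,0,0,0,0,0],
  [1,0,0,0,0,0,0],
  [1,0,0,0,0,0,0],
  [1,0,0,0,0,0,0],
  [1,0,0,0,0,0,0],
  [1,0,0,0,0,0,0],
])

```text
time: 5.2
tool_pos: [0.6393, -0.0232, 0.0941]
tool_rot: [-0.245, -0.297, -0.641, 0.664]
contact_force: [-2.2, -5.3, 1.2]
gripper_width: 0.132
```

Run:
```python
from h import *
s=manip.state();print(s["time"],s["contact_force"],s["gripper_width"])
to(tw(-.044,0,.091),Rt(45)); to(tw(-.044-.185,0,.091),Rt(45))
```

```text
5.2 [-2.2195 -5.3374  1.1659] 0.13245850758585093
at [ 0.6393 -0.0232  0.0941] shift tool mm [ 1.6836  2.7569 -1.2073] turn deg [-0.0849 -0.0015 -0.103 ]
at [ 0.6393 -0.0232  0.0941] shift tool mm [ 132.263  -128.2926   -1.01  ] turn deg [-0.0849 -0.0015 -0.103 ]
```

>>> apply_moves([
  [1,5,-5,0,0,0,0],
  [1,9,-9,0,0,0,0],
  [1,9,-9,0,0,0,0],
  [1,9,-9,0,0,0,0],
  [1,9,-9,0,0,0,0],
  [1,9,-9,0,0,0,0],
  [1,9,-9,0,0,0,0],
  [1,9,-9,0,0,0,0],
  [1,9,-9,0,0,0,0],
  [1,9,-9,0,0,0,0],
  [1,9,-9,0,0,0,0],
  [1,9,-9,0,0,0,0],
  [1,9,-9,0,0,0,0],
  [1,9,-9,0,0,0,0],
  [1,6,-6,0,0,0,0],
  [1,3,-3,0,0,0,0],
  [1,0,0,0,0,0,0],
])

```text
time: 6.9
tool_pos: [0.4683, -0.0087, 0.0953]
tool_rot: [-0.241, -0.294, -0.641, 0.667]
contact_force: [-2.7, -14.7, -2.7]
gripper_width: 0.131
```

>>> apply_moves([
  [-1,0,0,0,0,0,0],
  [-1,0,0,0,0,0,0],
  [-1,0,0,0,0,0,0],
  [-1,0,0,0,0,0,0],
  [-1,0,0,0,0,0,0],
  [-1,0,0,0,0,0,0],
  [-1,0,-30,0,0,0,0],
  [-1,0,-40,0,0,0,0],
  [-1,0,-40,0,0,0,0],
  [-1,-40,0,0,0,0,0],
  [-1,-45,0,0,0,0,0],
  [-1,-45,0,0,0,0,0],
  [-1,-45,0,0,0,0,0],
  [-1,0,0,0,0,0,0],
])

```text
time: 8.3
tool_pos: [0.5678, -0.0092, 0.3036]
tool_rot: [-0.235, -0.289, -0.644, 0.668]
contact_force: [0.0, -0.1, 0.1]
gripper_width: 1.004
```

Run:
```python
from h import *
s=manip.state();print(s["time"],s["contact_force"],s["gripper_width"],s["joint_pos"],s["tool_pos"])
w=wT();np.save("w_d.npy",w);cv2.imwrite("pics/d.png",manip.grab_frame("wrist"))
cv2.imwrite("pics/d_top.png",manip.grab_frame("top"));cv2.imwrite("pics/d_side.png",manip.grab_frame("side"))
```

```text
8.3 [ 0.0365 -0.0677  0.1125] 1.0041067180144692 [-0.1747 -0.5589  2.1486  0.0831  0.7948  1.4437] [ 0.5678 -0.0092  0.3036]
```

View pics/d.png

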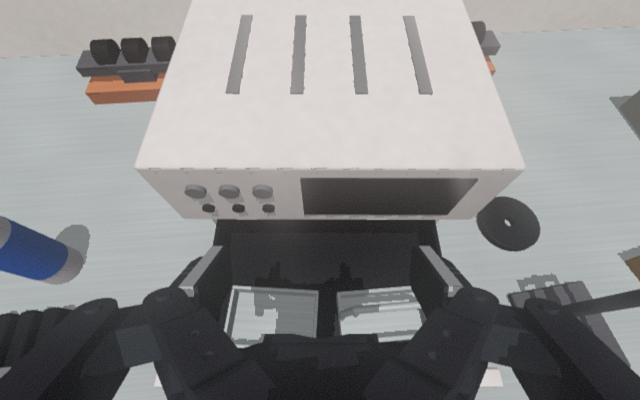

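>>> apply_moves([
  [-1,-7,-40,14,0,0,0],
  [-1,-7,-40,13,0,0,0],
  [-1,-7,-40,13,0,0,0],
  [-1,0,0,0,0,0,-7.5],
  [-1,0,0,0,0,0,-7.5],
  [-1,0,0,0,0,0,-7.5],
  [-1,0,0,0,0,0,-7.5],
  [-1,0,0,0,0,0,-7.5],
  [-1,0,0,0,0,0,-7.5],
  [-1,0,0,0,0,0,0],
])

```text
time: 9.45
tool_pos: [0.4941, -0.0424, 0.3962]
tool_rot: [0.043, -0.016, -0.706, 0.707]
contact_force: [0.7, 0.5, -0.3]
gripper_width: 0.999
```

Run:
```python
from h import *
s=manip.state();print(s["time"],s["tool_pos"])
w=wT();np.save("w_e.npy",w);cv2.imwrite("pics/e.png",manip.grab_frame("wrist")); print(w)
```

```text
9.45 [ 0.4941 -0.0424  0.3962]
[[-0.0838 -0.9485 -0.3055  0.5656]
 [-0.9965  0.0806  0.0232 -0.0481]
 [ 0.0026  0.3064 -0.9519  0.5175]
 [ 0.      0.      0.      1.    ]]
```

View pics/e.png

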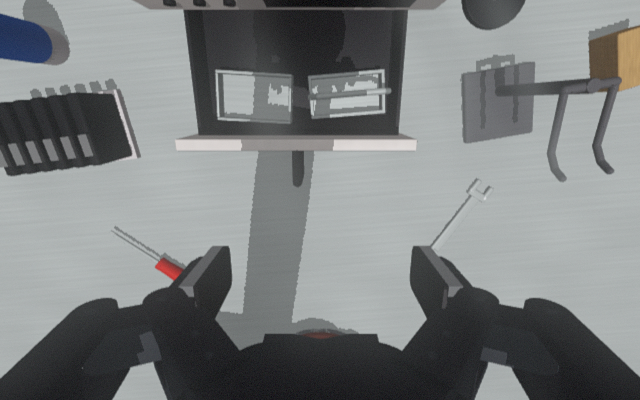

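Run:
```python
from h import *
i=cv2.imread("pics/e.png")
o=np.zeros((600,480,3),np.uint8); o[:300]=cv2.resize(i[55:130,290:410],None,fx=4,fy=4,interpolation=2)
b=cv2.resize(i[50:185,450:630],None,fx=2.2,fy=2.2,interpolation=2); o[300:300+b.shape[0],:b.shape[1]]=b
cv2.imwrite("pics/f.png",o)
```

```text
(no output)
```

View pics/f.png

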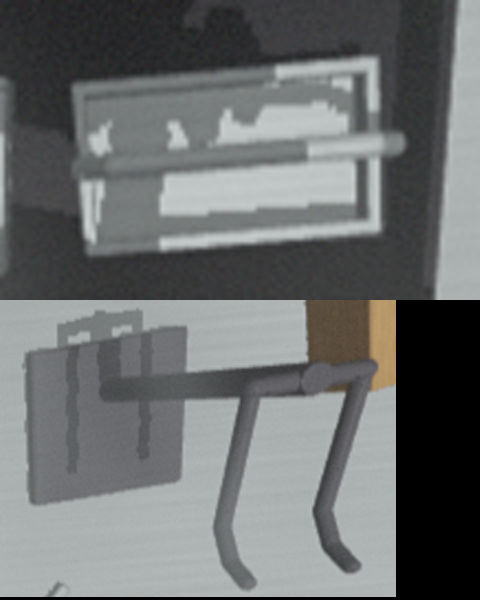

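Run:
```python
from h import *
w=np.load("w_e.npy");c=manip.calibration("wrist");ct=manip.calibration("top")
f=lambda p:(290+p[0]/4,55+p[1]/4); g=lambda p:(450+p[0]/2.2,50+(p[1]-300)/2.2)
B=np.array([onz(c,f(p),.051,w) for p in((72,85),(378,58),(380,232),(88,254))]);print(B,B.mean(0))
for a,b in((0,1),(3,2),(0,3),(1,2)): d=B[a]-B[b];print(np.linalg.norm(d),np.degrees(np.arctan2(-d[0],d[1])),np.degrees(np.arctan2(d[1],d[0])))
b=[onz(c,f(p),.107,w) for p in((82,165),(400,142))];d=b[0]-b[1];print("bail",b,np.mean(b,0),np.linalg.norm(d),np.degrees(np.arctan2(-d[0],d[1])))
print("post",onz(c,g((108,388)),.012,w),onz(c,g((316,376)),.190,w))
D=[onz(c,g(p),.165,w) for p in((222,525),(322,510))];E=[onz(c,g(p),.189,w) for p in((247,583),(350,566))];F=[onz(c,g(p),.185,w) for p in((250,388),(362,372))]
for n,X in(("dip",D),("tip",E),("bar",F)):
    d=X[0]-X[1];print(n,X,np.mean(X,0),np.linalg.norm(d),np.degrees(np.arctan2(-d[0],d[1])))
d=np.mean(F,0)-np.mean(E,0);print("prong dir",np.degrees(np.arctan2(d[1],d[0])),np.linalg.norm(d))
# front plate, top edge ends
P=[onz(c,p,.125,w) for p in((176,138),(416,138))];print("plate",P)
# housing front
print("hook from top",E)
```

```text
[[ 0.6012 -0.0343  0.051 ]
 [ 0.601  -0.1445  0.051 ]
 [ 0.5408 -0.1441  0.051 ]
 [ 0.5421 -0.0346  0.051 ]] [ 0.5713 -0.0894  0.051 ]
0.11011319076696167 -0.11478451603684699 89.88521548396315
0.10944030235211198 -0.64782135389597 89.35217864610404
0.05919322191637405 -89.71317185995822 0.2868281400417853
0.06021047648838799 -90.36478279420231 -0.3647827942022984
bail [array([ 0.5728, -0.0369,  0.107 ]), array([ 0.5712, -0.1395,  0.107 ])] [ 0.572  -0.0882  0.107 ] 0.10259285402406151 -0.8899079052684629
post [ 0.5587 -0.333   0.012 ] [ 0.5584 -0.3287  0.19  ]
dip [array([ 0.4859, -0.3144,  0.165 ]), array([ 0.4895, -0.3662,  0.165 ])] [ 0.4877 -0.3403  0.165 ] 0.05195799491404103 3.9997545698633155
tip [array([ 0.46  , -0.3135,  0.189 ]), array([ 0.4647, -0.3643,  0.189 ])] [ 0.4623 -0.3389  0.189 ] 0.05103618707472322 5.185108905201669
bar [array([ 0.5554, -0.3027,  0.185 ]), array([ 0.5582, -0.3543,  0.185 ])] [ 0.5568 -0.3285  0.185 ] 0.05159645485984824 3.1021200988767683
prong dir 6.298642511311867 0.09514818882763895
plate [array([0.5363, 0.1398, 0.125 ]), array([ 0.5103, -0.1681,  0.125 ])]
hook from top [array([ 0.46  , -0.3135,  0.189 ]), array([ 0.4647, -0.3643,  0.189 ])]
```

```bash
cat >> h.py <<'E'
def Rd(az): a=np.radians(az); return axes([np.cos(a),np.sin(a),0],[0,0,-1])
BAIL=np.array([.572,-.0885,.107]); SEAT=np.array([.487,-.340,.173])
E
python3 - <<'E'
from h import *
to(BAIL+[0,0,.15],Rd(269.4)); print(manip.state()["joint_pos"])
E
```

```text
at [ 0.4936 -0.0423  0.3969] shift tool mm [-86.926  137.0289  39.0329] turn deg [  1.5305 -94.1874   1.6952]
[-0.2315 -0.2808  1.6806 -0.0085  1.7764  1.4215]
```

>>> apply_moves([
  [-1,0,0,0,0.13,-7.85,0.14],
  [-1,0,0,0,0.13,-7.85,0.14],
  [-1,0,0,0,0.13,-7.85,0.14],
  [-1,0,0,0,0.13,-7.85,0.14],
  [-1,0,0,0,0.13,-7.85,0.14],
  [-1,0,0,0,0.13,-7.85,0.14],
  [-1,0,0,0,0.13,-7.85,0.14],
  [-1,0,0,0,0.13,-7.85,0.14],
  [-1,0,0,0,0.13,-7.85,0.14],
  [-1,0,0,0,0.13,-7.85,0.14],
  [-1,0,0,0,0.13,-7.85,0.14],
  [-1,0,0,0,0.13,-7.85,0.14],
  [-1,0,0,0,0,0,0],
])

```text
time: 10.8
tool_pos: [0.4923, -0.0422, 0.3992]
tool_rot: [-0.498, 0.496, -0.501, 0.504]
contact_force: [-0.6, 0.1, 0.4]
gripper_width: 0.996
```

Run:
```python
from h import *
to(BAIL+[0,0,.15],Rd(269.4)); print(manip.state()["joint_pos"])
```

```text
at [ 0.4923 -0.0422  0.3992] shift tool mm [ 45.1715 142.7077  79.4712] turn deg [-0.2932 -0.0312  0.0927]
[-0.2361 -0.3099  1.6997 -0.0004  1.7464 -0.2251]
```

>>> apply_moves([
  [-1,15,0,27,0,0,0],
  [-1,15,0,27,0,0,0],
  [-1,15,28,26,0,0,0],
  [-1,0,38,0,0,0,0],
  [-1,0,38,0,0,0,0],
  [-1,0,39,0,0,0,0],
  [-1,0,0,0,0,0,0],
  [-1,0,0,0,0,0,0],
])

```text
time: 11.6
tool_pos: [0.573, -0.0884, 0.2569]
tool_rot: [-0.497, 0.497, -0.502, 0.504]
contact_force: [0.9, -0.5, 1.2]
gripper_width: 1.001
```

Run:
```python
from h import *
to(BAIL,Rd(269.4))
w=wT();np.save("w_g.npy",w);i=manip.grab_frame("wrist");c=manip.calibration("wrist")
for k in(-.042,0,.042): print(proj(c,BAIL+[0,k,0],w))
cv2.imwrite("pics/g.png",i)
```

```text
at [ 0.573  -0.0884  0.2569] shift tool mm [ -0.0589 149.9326  -1.3824] turn deg [-0.1563 -0.1044  0.0755]
[320.7996 231.2277]
[320.255  189.4915]
[319.6646 144.2482]
```

View pics/g.png

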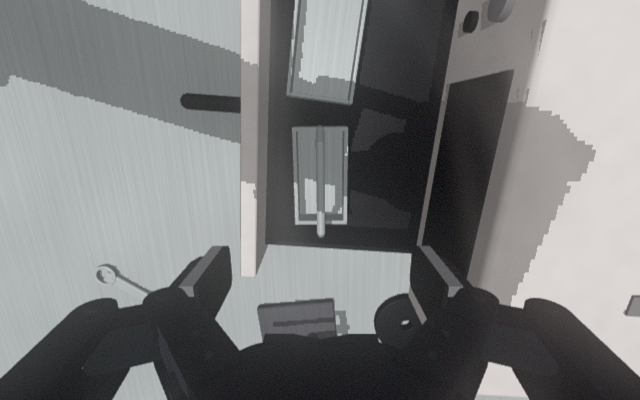

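>>> apply_moves([
  [0.3,0,0,-1,0,0,0],
  [0.3,0,0,0,0,0,0],
  [0.3,0,0,0,0,0,0],
  [0.3,0,0,0,0,0,0],
  [0.3,0,30,0,0,0,0],
  [0.3,0,30,0,0,0,0],
  [0.3,0,25,0,0,0,0],
  [0.3,0,10,0,0,0,0],
  [0.3,0,0,0,0,0,0],
])

```text
time: 12.55
tool_pos: [0.572, -0.0884, 0.1598]
tool_rot: [0.497, -0.498, 0.503, -0.503]
contact_force: [-0.8, 0.7, -0.8]
gripper_width: 0.348
```

>>> apply_moves([
  [0.3,0,12,0,0,0,0],
  [0.3,0,12,0,0,0,0],
  [0.3,0,12,0,0,0,0],
  [0.3,0,11,0,0,0,0],
  [0.3,0,0,0,0,0,0],
])

```text
time: 13.05
tool_pos: [0.5717, -0.0884, 0.1121]
tool_rot: [0.497, -0.498, 0.503, -0.502]
contact_force: [0.3, 0.4, 0.1]
gripper_width: 0.351
```

Run:
```python
from h import *
s=manip.state();print(s["contact_force"],s["gripper_width"])
to(BAIL,Rd(269.4)); print(wT()[:3,3])
i=manip.grab_frame("wrist");cv2.imwrite("pics/h.png",i)
```

```text
[0.2726 0.3804 0.0602] 0.35052911068930104
at [ 0.5717 -0.0884  0.1121] shift tool mm [0.1432 5.0638 0.3576] turn deg [ 0.0697 -0.0113  0.0181]
[ 0.5712 -0.0199  0.2361]
```

View pics/h.png

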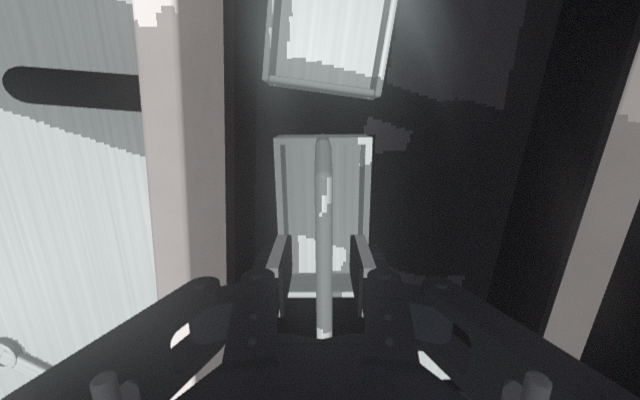

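>>> apply_moves([
  [1,0,0,0,0,0,0],
  [1,0,0,0,0,0,0],
  [1,0,0,0,0,0,0],
  [1,0,0,0,0,0,0],
  [1,0,0,0,0,0,0],
  [1,0,0,0,0,0,0],
  [1,0,-5,0,0,0,0],
  [1,0,-10,0,0,0,0],
  [1,0,-15,0,0,0,0],
  [1,0,-15,0,0,0,0],
  [1,0,-20,0,0,0,0],
  [1,0,-20,0,0,0,0],
  [1,0,-20,0,0,0,0],
  [1,0,-20,0,0,0,0],
  [1,0,-20,0,0,0,0],
  [1,0,-15,0,0,0,0],
  [1,0,0,0,0,0,0],
])

```text
time: 14.8
tool_pos: [0.574, -0.0889, 0.2788]
tool_rot: [-0.499, 0.496, -0.5, 0.506]
contact_force: [-0.2, 0.5, -1.8]
gripper_width: 0.066
```

Run:
```python
from h import *
s=manip.state();print(s["contact_force"],s["ft_torque"],s["gripper_width"])
to([.39,-.09,.272],Rd(269.4));
```

```text
[-0.2433  0.5335 -1.7538] [ 0.0025 -0.0531  0.052 ] 0.0656076128502855
at [ 0.574  -0.0889  0.2788] shift tool mm [   3.0395    5.1613 -184.0566] turn deg [-0.5252 -0.0041  0.1824]
```

>>> apply_moves([
  [1,0,0,-8,0,0,0],
  [1,0,0,-16,0,0,0],
  [1,0,0,-24,0,0,0],
  [1,0,0,-28,0,0,0],
  [1,0,0,-28,0,-1.4,0],
  [1,0,0,-28,0,-1.4,0],
  [1,0,0,-24,0,-1.3,0],
  [1,0,0,-16,0,-1.3,0],
  [1,0,0,-8,0,0,0],
  [1,0,0,-4,0,0,0],
])

```text
time: 15.8
tool_pos: [0.3878, -0.0905, 0.273]
tool_rot: [0.52, -0.52, 0.478, -0.48]
contact_force: [-0.1, 0.5, -2.0]
gripper_width: 0.063
```

```bash
cat >> h.py <<'E'
SX=np.array([np.cos(np.radians(4.8)),np.sin(np.radians(4.8)),0])
E
python3 - <<'E'
from h import *
to(SEAT-.09*SX+[0,0,.04],Rd(274.8));
E
```

```text
at [ 0.3878 -0.0905  0.273 ] shift tool mm [256.8281  60.2955 -11.865 ] turn deg [-0.0949 -0.0589  0.0611]
```

>>> apply_moves([
  [1,10,0,-2,0,0,0],
  [1,20,0,-2,0,0,0],
  [1,30,0,-2,0,0,0],
  [1,35,0,-2,0,0,0],
  [1,35,0,-2,0,0,0],
  [1,35,0,-2,0,0,0],
  [1,32,10,0,0,0,0],
  [1,28,15,0,0,0,0],
  [1,18,15,0,0,0,0],
  [1,10,12,0,0,0,0],
  [1,4,8,0,0,0,0],
  [1,0,0,0,0,0,0],
  [1,0,0,0,0,0,0],
])

```text
time: 17.1
tool_pos: [0.3986, -0.3474, 0.2147]
tool_rot: [0.521, -0.52, 0.477, -0.48]
contact_force: [-0.9, 0.3, -1.7]
gripper_width: 0.06
```

Run:
```python
from h import *
to(SEAT-.09*SX+[0,0,.04],Rd(274.8)); to(SEAT+[0,0,.04],Rd(274.8))
w=wT();c=manip.calibration("wrist");np.save("w_i.npy",w)
cv2.imwrite("pics/i.png",manip.grab_frame("wrist"))
SY=np.array([-SX[1],SX[0],0])
for y in(-.026,.026): print("tip",proj(c,SEAT-.026*SX+y*SY+[0,0,.016],w),"dip",proj(c,SEAT+y*SY-[0,0,.008],w))
s=manip.grab_frame("side");cv2.imwrite("pics/i_side.png",s)
```

```text
at [ 0.3986 -0.3474  0.2147] shift tool mm [ 0.0043  1.6901 -1.326 ] turn deg [-0.1631  0.0275  0.0841]
at [ 0.3986 -0.3474  0.2147] shift tool mm [ 0.0473  1.9464 88.6736] turn deg [-0.1631  0.0275  0.0841]
tip [433.4708 287.5802] dip [460.2539 266.6711]
tip [443.7259 199.0917] dip [471.29   187.9973]
```

View pics/i.png

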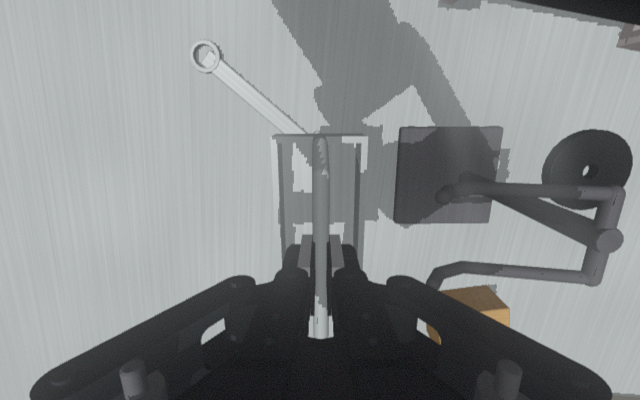

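>>> apply_moves([
  [1,0,3,4,0,0,0],
  [1,0,0,8,0,0,0],
  [1,0,0,10,0,0,0],
  [1,0,0,10,0,0,0],
  [1,0,0,10,0,0,0],
  [1,0,0,10,0,0,0],
  [1,0,0,0,0,0,0],
])

```text
time: 17.9
tool_pos: [0.4516, -0.3433, 0.2116]
tool_rot: [0.521, -0.52, 0.477, -0.479]
contact_force: [0.1, -0.4, -2.1]
gripper_width: 0.066
```

>>> apply_moves([
  [1,0,0,8,0,0,0],
  [1,0,0,8,0,0,0],
  [1,0,0,8,0,0,0],
  [1,0,0,8,0,0,0],
  [1,0,0,5,0,0,0],
  [1,0,0,0,0,0,0],
  [1,0,0,0,0,0,0],
])

```text
time: 18.6
tool_pos: [0.4871, -0.3404, 0.2116]
tool_rot: [0.521, -0.52, 0.478, -0.48]
contact_force: [-0.2, 0.5, -2.9]
gripper_width: 0.069
```

Run:
```python
from h import *
to(SEAT+[0,0,.005],Rd(274.8)); s=manip.state();print(s["contact_force"],s["gripper_width"])
a=cv2.resize(manip.grab_frame("side")[40:190,290:450],None,fx=2.5,fy=2.5,interpolation=2)
w=manip.grab_frame("wrist");cv2.imwrite("pics/j_w.png",w)
o=np.zeros((400,800,3),np.uint8);o[:375,:400]=a;o[:250,400:]=cv2.resize(w,(400,250),interpolation=3)
cv2.imwrite("pics/j.png",o)
```

```text
at [ 0.4871 -0.3404  0.2116] shift tool mm [-0.4679 33.6479 -0.1662] turn deg [-0.1342 -0.0003  0.0901]
[-0.2067  0.4811 -2.8994] 0.06897815743124572
```

View pics/j.png

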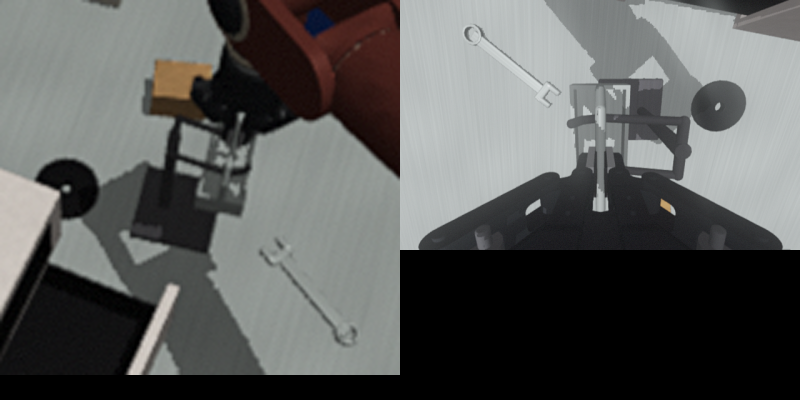

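>>> apply_moves([
  [1,0,5,0,0,0,0],
  [1,0,8,0,0,0,0],
  [1,0,8,0,0,0,0],
  [1,0,5,0,0,0,0],
  [1,0,0,0,0,0,0],
])

```text
time: 19.2
tool_pos: [0.4865, -0.3399, 0.1839]
tool_rot: [0.521, -0.52, 0.479, -0.479]
contact_force: [0.4, -0.7, -1.3]
gripper_width: 0.059
```

>>> apply_moves([
  [1,0,2,0,0,0,0],
  [1,0,2,0,0,0,0],
  [1,0,0,0,0,0,0],
])

```text
time: 19.5
tool_pos: [0.4876, -0.3407, 0.1825]
tool_rot: [0.521, -0.52, 0.477, -0.48]
contact_force: [0.2, 0.3, -0.4]
gripper_width: 0.065
```

>>> apply_moves([
  [1,0,2,0,0,0,0],
  [1,0,1,0,0,0,0],
  [1,0,0,0,0,0,0],
])

```text
time: 19.8
tool_pos: [0.4884, -0.3411, 0.1818]
tool_rot: [0.521, -0.52, 0.476, -0.481]
contact_force: [-1.3, 2.3, 7.3]
gripper_width: 0.065
```

>>> apply_moves([
  [0.8,0,0,0,0,0,0],
  [0.6,0,0,0,0,0,0],
  [0.4,0,0,0,0,0,0],
  [0.4,0,0,0,0,0,0],
  [0.4,0,0,0,0,0,0],
  [0.4,0,0,0,0,0,0],
])

```text
time: 20.4
tool_pos: [0.4871, -0.3404, 0.1785]
tool_rot: [0.521, -0.52, 0.478, -0.48]
contact_force: [-0.1, -0.3, -0.0]
gripper_width: 0.301
```

Run:
```python
from h import *
s=manip.state();print(s["contact_force"],s["gripper_width"],s["tool_pos"])
cv2.imwrite("pics/k.png",manip.grab_frame("wrist"))
```

```text
[-0.1101 -0.2946 -0.0319] 0.300668707688907 [ 0.4871 -0.3404  0.1785]
```

View pics/k.png

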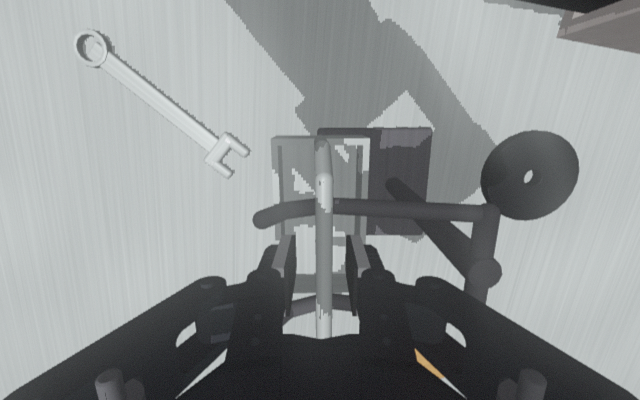

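>>> apply_moves([
  [0.4,0,-3,0,0,0,0],
  [0.4,0,-6,0,0,0,0],
  [0.4,0,-8,0,0,0,0],
  [0.4,0,-10,0,0,0,0],
  [0.4,0,-15,0,0,0,0],
  [0.4,0,-20,0,0,0,0],
  [0.4,0,-25,0,0,0,0],
  [0.4,0,-25,0,0,0,0],
  [0.4,0,-20,0,0,0,0],
  [0.4,-30,0,-10,0,0,0],
  [0.4,-30,0,-10,0,0,0],
  [0.4,0,0,0,0,0,0],
  [0.4,0,0,0,0,0,0],
  [0.4,0,0,0,0,0,0],
  [0.4,0,0,0,0,0,0],
])

```text
time: 21.95
tool_pos: [0.4621, -0.2829, 0.3108]
tool_rot: [0.521, -0.52, 0.478, -0.48]
contact_force: [0.6, 0.3, -0.2]
gripper_width: 0.3
```

Run:
```python
from h import *
s=manip.state();print(s["time"],s["contact_force"],s["gripper_width"],s["tool_pos"])
w=wT();c=manip.calibration("wrist"); i=manip.grab_frame("wrist");cv2.imwrite("pics/l.png",i)
SY=np.array([-SX[1],SX[0],0])
# predicted hanging rim corners & bail ends, vs bright-steel mask
for n,dz,hx,hy in(("rim",-.056,.03,.055),("bail",0,0,.042)):
    print(n,[proj(c,SEAT+a*hx*SX+b*hy*SY+[0,0,dz],w).round().tolist() for a,b in((-1,1),(1,1),(1,-1),(-1,-1))])
j=manip.grab_frame("wrist"); print("motion",cv2.absdiff(i,j).max(), cv2.absdiff(i,j).mean())
g=cv2.cvtColor(i,cv2.COLOR_BGR2GRAY)
e=cv2.Canny(g,50,120); l=cv2.HoughLinesP(e[:260],1,np.pi/360,25,minLineLength=30,maxLineGap=6)
print(sorted(l[:,0].tolist(),key=lambda q:q[0])[:60])
```

```text
21.95 [ 0.6333  0.3119 -0.1899] 0.29962909549876643 [ 0.4621 -0.2829  0.3108]
rim [[312.0, 183.0], [367.0, 183.0], [363.0, 274.0], [313.0, 274.0]]
bail [[343.0, 211.0], [343.0, 211.0], [342.0, 291.0], [342.0, 291.0]]
motion 63 1.8312903645833334
[[176, 115, 257, 179], [182, 107, 262, 172], [183, 107, 273, 180], [186, 107, 268, 172], [206, 140, 275, 193], [219, 134, 267, 172], [241, 22, 316, 100], [315, 179, 315, 227], [329, 166, 338, 198], [334, 165, 407, 165], [334, 2, 360, 35], [349, 228, 392, 231], [353, 79, 367, 0], [359, 125, 392, 92], [366, 63, 378, 0], [376, 73, 510, 97], [379, 70, 394, 0], [404, 222, 408, 166], [415, 81, 448, 117], [420, 199, 451, 168], [490, 108, 560, 121], [531, 96, 563, 0], [536, 116, 638, 135], [553, 56, 629, 37], [556, 53, 569, 15], [556, 54, 574, 1], [567, 107, 639, 120], [581, 107, 639, 118], [588, 48, 639, 35]]
```

Run:
```python
from h import *
c=manip.calibration("wrist");w=wT();i=cv2.imread("pics/l.png");g=cv2.cvtColor(i,6)
SY=np.array([-SX[1],SX[0],0])
for y in(.035,.04): 
    print("pred",[proj(c,SEAT+a*.03*SX+y*SY+[0,0,-.056],w).round(1).tolist() for a in(-1,1)],proj(c,SEAT+y*SY,w).round(1))
for r in(190,200,205,212,218): print(r,g[r,304:380].tolist())
import time
a=[cv2.GaussianBlur(manip.grab_frame("wrist"),(5,5),0).astype(int) for _ in range(8)]
print([np.abs(x-a[0])[150:300,290:400].max() for x in a], np.abs(a[7]-a[0])[:260].max())
```

```text
pred [[312.1, 201.1], [366.6, 201.0]] [343.2 218.1]
pred [[312.0, 196.7], [366.8, 196.6]] [343.3 212.9]
190 [177, 177, 179, 180, 180, 179, 178, 187, 188, 188, 186, 134, 123, 126, 128, 127, 139, 184, 189, 186, 183, 184, 187, 187, 189, 189, 186, 182, 180, 182, 182, 180, 133, 98, 98, 99, 102, 103, 102, 103, 142, 187, 186, 183, 183, 179, 178, 182, 183, 180, 127, 124, 126, 125, 124, 90, 85, 85, 103, 123, 123, 122, 101, 75, 70, 75, 73, 76, 72, 77, 99, 101, 103, 102, 99, 99]
200 [177, 179, 181, 180, 179, 180, 183, 185, 185, 186, 185, 133, 127, 129, 128, 133, 163, 185, 189, 185, 184, 183, 185, 186, 187, 186, 184, 184, 181, 178, 132, 126, 129, 124, 118, 120, 126, 116, 120, 119, 115, 110, 110, 129, 131, 126, 126, 128, 124, 126, 124, 126, 124, 126, 115, 92, 102, 112, 151, 181, 183, 179, 94, 69, 72, 75, 72, 74, 73, 80, 103, 102, 100, 103, 96, 75]
205 [177, 181, 182, 181, 181, 181, 185, 184, 185, 185, 183, 132, 126, 126, 130, 130, 126, 136, 184, 184, 184, 183, 186, 187, 188, 187, 185, 183, 180, 182, 180, 182, 186, 183, 179, 133, 137, 142, 130, 132, 128, 122, 111, 123, 156, 154, 155, 155, 128, 126
[... 282 characters left out ...]
4, 185, 183, 182, 160, 150, 164, 176, 194, 185, 175, 164, 145, 149, 177, 181, 186, 180, 136, 123, 126, 128, 126, 102, 106, 106, 112, 155, 156, 153, 114, 76, 72, 74, 77, 75, 75, 78, 101, 102, 104, 102, 100, 103, 103]
218 [180, 181, 182, 180, 182, 185, 187, 183, 184, 184, 181, 146, 127, 128, 127, 133, 162, 185, 185, 183, 181, 182, 186, 188, 187, 184, 185, 182, 181, 181, 181, 183, 185, 183, 183, 159, 154, 169, 182, 193, 186, 177, 165, 144, 145, 180, 183, 186, 183, 131, 124, 129, 130, 126, 93, 105, 107, 132, 180, 183, 179, 111, 76, 70, 74, 74, 76, 73, 72, 75, 72, 75, 75, 73, 75, 75]
[np.int64(0), np.int64(14), np.int64(25), np.int64(25), np.int64(26), np.int64(26), np.int64(26), np.int64(26)] 33
```

>>> apply_moves([
  [0.4,-30,-20,-20,0,0,0],
  [0.4,-40,-20,-20,0,0,0],
  [0.4,-40,0,-20,0,0,0],
  [0.4,-40,0,-20,0,0,0],
  [0.4,-20,0,0,0,0,0],
  [0.4,0,0,0,0,0,0],
  [0.4,0,0,0,0,0,0],
  [0.4,0,0,0,0,0,0],
  [0.4,0,0,0,0,0,0],
  [0.4,0,0,0,0,0,0],
  [0.4,0,0,0,0,0,0],
])

```text
time: 23.55
tool_pos: [0.368, -0.1199, 0.3499]
tool_rot: [0.52, -0.52, 0.478, -0.48]
contact_force: [-0.3, -0.3, 0.1]
gripper_width: 0.3
```

Run:
```python
from h import *
cs=manip.calibration("side");ct=manip.calibration("top");SY=np.array([-SX[1],SX[0],0])
fr=[]
for k in range(12):
    fr.append(manip.grab_frame("side"))
t=manip.grab_frame("top");s0=cv2.imread("pics/a_side.png");t0=cv2.imread("pics/a_top.png")
cv2.imwrite("pics/m_side.png",fr[-1])
r=[proj(cs,SEAT+a*.03*SX+b*.055*SY+[0,0,dz],None) for dz in(-.056,-.086,0) for a in(-1,1) for b in(-1,1)];r=np.array(r)
x0,y0=r.min(0).astype(int)-3;x1,y1=r.max(0).astype(int)+3
print("roi",x0,y0,x1,y1,"side motion",[int(np.abs(cv2.blur(f,(3,3)).astype(int)-cv2.blur(fr[0],(3,3)))[y0:y1,x0:x1].max()) for f in fr])
print("rim pred",[proj(cs,SEAT+a*.03*SX+b*.055*SY+[0,0,-.056]).round(1).tolist() for a,b in((-1,-1),(1,-1),(1,1),(-1,1))])
m=(cv2.absdiff(cv2.blur(fr[-1],(3,3)),cv2.blur(s0,(3,3))).max(2)>30).astype(np.uint8)
k=cv2.findContours(cv2.morphologyEx(m,cv2.MORPH_OPEN,np.ones((2,2))),0,1)[0]
print("side changed",[cv2.boundingRect(q) for q in k if cv2.contourArea(q)>8])
m=(cv2.absdiff(cv2.blur(t,(3,3)),cv2.blur(t0,(3,3))).max(2)>30).astype(np.uint8)
k=cv2.findContours(cv2.morphologyEx(m,cv2.MORPH_OPEN,np.ones((2,2))),0,1)[0]
print("top changed",[cv2.boundingRect(q) for q in k if cv2.contourArea(q)>8])
f=fr[-1];g=cv2.cvtColor(f,6)
hs=((g>90)&(cv2.absdiff(f,s0).max(2)>15)).astype(np.uint8)[y0-8:y1+8,x0-8:x1+8]
print("\n".join("".join(".#"[v] for v in row) for row in hs))
print(manip.state()["time"])
```

```text
roi 362 80 397 134 side motion [0, 2, 2, 2, 2, 6, 7, 8, 7, 7, 7, 7]
rim pred [[391.9, 97.2], [373.6, 93.2], [366.5, 122.6], [385.2, 126.8]]
side changed [(597, 337, 43, 63), (471, 283, 9, 6), (407, 268, 194, 120), (393, 258, 12, 12), (467, 243, 16, 14), (265, 230, 7, 5), (359, 228, 32, 28), (267, 147, 132, 109), (377, 126, 10, 5), (369, 112, 11, 13), (385, 98, 7, 7), (375, 94, 11, 9), (601, 0, 6, 8), (393, 0, 247, 312)]
top changed [(335, 354, 5, 13), (290, 329, 23, 22), (312, 320, 261, 80), (286, 271, 6, 11), (291, 236, 19, 32), (392, 221, 6, 9), (424, 212, 4, 6), (396, 211, 28, 12), (392, 208, 3, 12), (212, 164, 286, 236)]
###################################################
###################################################
###################################################
###################################################
###################################################
###################################################
..#################################################
..........#...#####################################
...................################################
[... 2477 characters left out ...]
.#######...........
........................##.....#######.#...........
............................###.######.............
......................#######...######.............
......................#################...........#
......................#################...........#
......................############.###............#
.....................#.#################..........#
.....................##################............
.....................####################..........
##.##.................##################...........
########..............####################.........
#########...##......#.###################..........
##################...###################..#........
24.2
```

```bash
python3 -c "
from plant import manip
print(manip.job_done())"
```

```text
the job is handed in; nothing more can be done
None
```

I pulled the drawer open about 172 mm, lifted the basket out by its handle and hung it across both prongs of the stand. Then I backed the gripper clear and handed the job in at about 24 s. The drawer stays open; the highest force in any move's end report was about 15 N, while pulling the drawer.

What the last checks showed:
- **Seating:** After release, the last picture I viewed shows the handle bar lying across both prongs at the dip. The force on the gripper was near zero.
- **Level:** From the wrist camera, the rim edges were within about 3 pixels of where a level basket should be. The basket sits about 4 mm off centre along the prong-to-prong direction.
- **At rest:** The side camera showed almost no movement around the basket over 0.6 s.
- **Other things:** The side camera showed no change at the can, jar, magazines or screwdriver. An arm shadow may have crossed the wrench, but it looked untouched in the close views. I did not move the tray or look at it again after the lift.

What was weaker or disagreed:
- **Contact height:** The basket touched the prongs about 4 mm higher than I had calculated, then settled into the dip on release.
- **Wrist frames:** The first wrist frames after release differed slightly before settling, perhaps from the arm or basket coming to rest.
- **Top view:** The arm and its shadow covered much of the top view, so I could not use it as a clean check.
- **Final view:** My 12 viewed pictures were used up at release, so the checks after that were by numbers only.

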